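# Unlock the slide stand and hold a circuit board out over the viewer

### The job

Take the square key from its stand, push it fully home in the latch barrel on the slide stand and turn it a quarter turn anticlockwise, so that the latch finger swings out of the circuit board's way; leave the key in the barrel. Then slide the board out along the slide stand until its front edge is level with the pointer of the viewer, keeping it flat on the stand and off the viewer. Finish while still holding the board there, because it would tip if let go, and leave the other things on the bench where they are.

Things in the scene. Friction and masses are not known exactly. Their poses are not given: they have to be found in the camera images.
- stand: Slide stand, fixed: aluminium deck 285 x 124 mm, top 60 mm above the bench. Origin: on the bench under the middle of its outer edge; +x is outward, the way the board slides (roughly to the robot's right); the deck lies at x -285 to 0 mm. Guide strips (y +-53 to 59 mm, 8 mm tall, x -285 to -55 mm) give the board 3 mm play a side. The latch is on a grey block beside the deck at x -22, y 84 mm.
- socket (a point): Middle of the square socket's mouth on top of the latch barrel, 100 mm above the bench. Barrel: steel cylinder, 40 mm diameter, 40 mm tall, turning about its upright axis. Socket: 13.4 mm square, 32 mm deep, sides along this point's x and y, which turn with the barrel. The latch finger (12 mm wide, 1 to 11 mm above the deck) reaches 52 mm from the axis along this point's -y.
- latch (a joint): Angle of the latch barrel, rad, growing anticlockwise from above. 0 (found at 0 to 0.2): shut, finger lies across the deck in front of the board; 1.57, the stop: open, finger points outward along the stand's +x, clear of the board. Stiff (0.12 N m), stays where left; the key has about 0.12 rad of play in the socket.
- key_handle (a point): Centre of the key's handle, an upright black slab 36 (x) x 12 (y) x 40 mm tall, edges rounded. The key stands upright in a black block 60 mm square, 40 mm tall. Below the handle: a round collar (22 mm diameter, 4 mm thick, underside 24 mm below this point), then a 12 mm square steel shaft, sides along x and y, reaching 30 mm below the collar, its last 6 mm tapering to 7 mm. 70 g.
- key_collar (a point): Middle of the underside of the key's collar, where the shaft begins. It rests on the top of the key's block at the start, and on the top of the barrel when the key is fully home. Axes as the handle's.
- heatsink (a point): Centre of the finned aluminium heatsink near the board's rear end, 40 mm (x) by 28 mm (y) by 36 mm tall, firmly fixed on the board: a good grip. Its centre lies 26 mm above the board's underside and 172 mm behind the board's front edge; within 25 mm of it the board carries nothing taller than 2 mm. Axes as the board's.
- board: Circuit board on a carrier plate, loose on the deck between the strips: 200 (x) x 100 (y) x 8 mm, 0.5 to 0.85 kg. Origin: centre of its underside; +x to its front end (outward), z up. A heavy transformer (50 mm wide, top 42 mm above the underside) 56 mm ahead of the origin puts the centre of mass about 13 mm ahead of it: with that past the stand's edge the board tips unless held.
- board_front (a point): Middle of the board's front edge, half-way through its 8 mm thickness.
- viewer: Under-board viewer, fixed: grey box 90 x 90 mm with a black lens ring on top, 42 mm tall in all, just beyond the stand's outer edge, square to it; the board must not touch it. A steel post 90 mm tall at its side carries the pointer. Origin on the bench; x = 0 is the pointer's line; +x as the stand's.
- mark (a point): Tip of the pointer, a thin upright steel blade (2 mm thick, 10 mm tall) at the board's height beside its path, 58 mm from the path's middle line on the -y side, pointing across it. Axes as the stand's: the board's front edge is level with it when both have the same x in this frame. It lies 108 to 128 mm beyond the stand's outer edge.
- spool: Bystander: grey wire spool, 58 mm diameter, 42 mm tall. Origin: centre of its underside.
- mug: Bystander: white mug, 80 mm diameter, 90 mm tall.
- tape: Bystander: roll of yellow tape lying flat, 90 mm diameter, 19 mm tall.
- mouse: Bystander: black computer mouse, 100 mm long, 30 mm tall.
- screwdriver: Bystander: screwdriver lying on the bench.
- relay: Bystander: cream relay, 28 by 36 by 22 mm.
- capacitor: Bystander: aluminium can capacitor standing upright, 35 mm diameter, 50 mm tall.
Not all that is in view belongs to the job. Leave any purple or turquoise look-alike of the part that bears key_handle alone.

How it is judged:
By the outcome, as a careful person would: the job done as asked, in the order asked, and still so for the second after the job is handed in, while the arm keeps its last pose, push and grip.
It also fails if it takes over 64 s, if anything falls off the work surface, if the arm or the gripper's body presses on something with over 40 N, if the wrist force passes 120 N, or if a joint passes its speed limit or range.

### The arm

A 7-joint arm with a two-finger parallel gripper is mounted at the origin on the work surface. World frame = base frame: x ahead of the robot, y to its left, z up, the work surface at z = 0. Lengths are in m, angles in rad, forces in N, time in s.
With the tool pointing down it reaches from about 0.4 to 0.9 m from the base axis. Payload 5.5 kg.
Tool frame: the origin (TCP) lies at the very end of the fingers, on their centre line; the grasp point (between the pads) lies 19 mm behind it (grasp_offset is the distance from the TCP to the grasp point, in m); z points along the fingers, y is the line along which they close (so a half turn about z gives the same grasp; the last joint's range is limited). The gripper opens to 92 mm and grips with 3 to 60 N. Pads are 19 mm wide; open, the fingers measure 130 mm over their backs; the gripper's body (75 mm by 190 mm) begins 47 mm behind the grasp point.
Start: joints at [-0.939, 0.501, -0.427, 1.55, 0.221, 1.138, -0.21], TCP at [0.234, 0.606, 0.227] pointing down, gripper open.
Joint ranges: [-2.88, 2.88], [-0.31, 2.03], [-1.54, 1.56], [0.2, 2.42], [-1.41, 4.55], [0.19, 2.02], [-2.57, 2.57]. Speed limits (rad/s): [2.57, 2.57, 3.14, 3.14, 3.14, 3.14, 3.14].

### API

Orientations are given as a 3x3 rotation matrix whose columns are the frame's x, y, z axes.
In Python, from plant import sense, snapshot, camera_info, job_done, grasp_offset gives the robot as it stands.
- The arm moves only by the tool send_rows, never from a script. Its arguments are lists of equal length, an entry for each row: "offset": the shift along the tool's x, y, z in cm, a list of three; "angular": the turn, a rotation vector about the tool's x, y, z in degrees, a list of three; "grip": the opening in per cent of the stroke, from 0 (shut) to 100 (fully open). In form: {"offset": [[dx, dy, dz], ...], "angular": [[rx, ry, rz], ...], "grip": [grip, ...]}. A call has 1 to 10 rows; each row shifts and turns the commanded pose from where the row before left it, along the tool's axes as they then stand; what a row does not reach is not made up. A row lasts 1/12 s, in which the tool goes at most 41.7 mm and 7.16 degrees, less where a joint would pass 70% of its speed; a pose out of reach is approached as far as the arm can. A call with a gripper value outside its range is refused whole. The fingers move at their own pace and stop on an object; the grip force is fixed at half the most. Time passes only in rows, so rows that do not move let the fingers close. It gives the time, the measured TCP pose, the force, the opening and the grip force at its end, in the units of the state.
- sense(): the state, without advancing time (a new reading comes with each control period).
- snapshot(name): name is "side" or "top"; returns (picture, depth): 420x560x3 uint8, blue, green, red; 420x560 float32, m along the optical axis (not along the pixel's ray), 0 where there is no reading.
- camera_info(name): a dict with "intrinsics" (3x3 intrinsics, pixels), "R" (3x3) and "t" (3): a world point X has camera coordinates R X + t. Camera axes: x right, y down, z forward; pixel columns grow to the right and rows downward; lengths in m; the calibration is good to about 2 mm. A picture is of the moment at which its call begins. camera_info takes no time and is no camera call.
- job_done(): hands the job in; it is judged then, once.
The state is a dict: "time": time; "qpos": joint angles; "joint_vel": joint speeds; "joint_efforts": joint torques, N m; "position": TCP position; "orientation": TCP orientation; "contact_force": force on the tool from outside, world axes, zero at the start; "wrist_torque": the same for the moment, N m; "gripper_width": finger opening in m; "gripper_force": force on a finger pad.
Only numpy, scipy, OpenCV 4.12 (cv2) and the standard library are available. Lean on these libraries where they do the work, as an engineer would, in place of code of your own. Each camera call takes 0.05 s, during which the arm holds its last target. There are 200 camera calls.

## Working session

There is one attempt and no reset: what is moved stays moved. The work goes in short steps, Python scripts to look and compute and a tool call to move; the robot and the scene stay as the last step left them, time stands still between calls to the robot, and variables do not carry over. Pictures are saved under pics/ and viewed, at most 12 in all, crops included, and the job is handed in when it is done.

Besides the shell and the picture viewer there is one more tool, called after ">>>" by a JSON object that holds its "op" and its "data", one argument or row to a line. send_rows: Moves the arm, as the interface text tells. Its arguments: {"type":"object","properties":{"offset":{"type":"array","items":{"type":"array","items":{"type":"number"}}},"angular":{"type":"array","items":{"type":"array","items":{"type":"number"}}},"grip":{"type":"array","items":{"type":"number"}}},"required":["offset","angular","grip"]}

```bash
mkdir -p pics; ls; python3 - <<'E'
from plant import *
import cv2,numpy as np
for n in ("side","top"):
    p,d=snapshot(n); cv2.imwrite(f"pics/{n}0.png",p); np.save(f"pics/{n}0.npy",d); 
    c=camera_info(n); print(n,c, "campos",-c["R"].T@c["t"])
s=sense(); print(s["position"],s["orientation"],s["time"],grasp_offset)
E
```

```text
pics
side {'intrinsics': array([[479.95684278,   0.        , 282.04225935],
       [  0.        , 479.95684278, 211.41644422],
       [  0.        ,   0.        ,   1.        ]]), 'R': array([[ 0.91954885, -0.39296305, -0.00315401],
       [-0.24206323, -0.56007831, -0.79228636],
       [ 0.30957277,  0.72930949, -0.61014127]]), 't': array([-0.49435849,  0.23061174,  1.41075241])} campos [ 0.07367888 -1.0939791   1.04190959]
top {'intrinsics': array([[412.21820318,   0.        , 279.82723244],
       [  0.        , 412.21820318, 212.46699129],
       [  0.        ,   0.        ,   1.        ]]), 'R': array([[-0.01250459, -0.99985343, -0.01169405],
       [-0.9802191 ,  0.01456753, -0.19737857],
       [ 0.19751999,  0.00899459, -0.98025759]]), 't': array([0.0164547 , 0.5329305 , 1.13546958])} campos [ 0.29831647 -0.00152428  1.21843416]
[0.23415406 0.6056902  0.22577146] [[-9.32762428e-01  3.60491008e-01 -6.96760750e-04]
 [ 3.60491675e-01  9.32761024e-01 -1.61988115e-03]
 [ 6.59586826e-05 -1.76214073e-03 -9.99998445e-01]] 0.1 0.0188
```

View pics/top0.png

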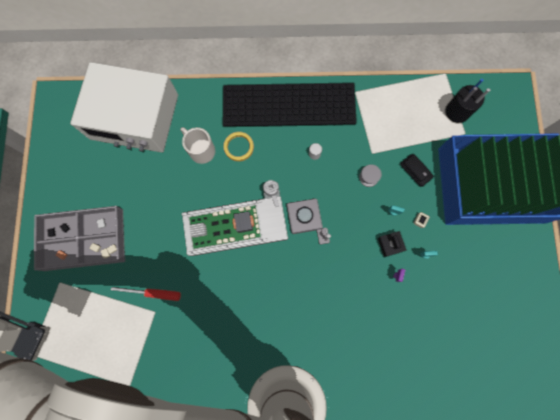

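View pics/side0.png

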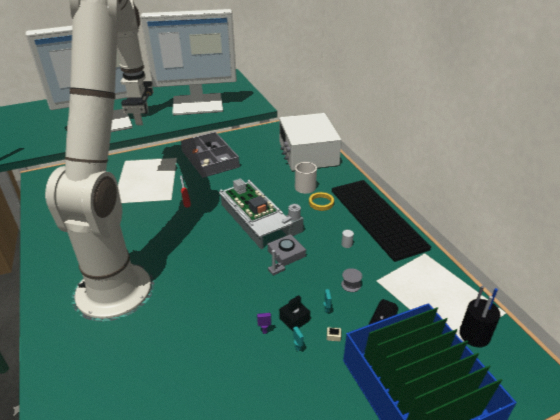

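Top view: key block at (392,243), turquoise look-alikes at (397,210) and (430,254), purple at (401,275). The stand runs from (185,235) to (285,220), with the barrel at (271,188), the viewer at (305,215) and the pointer post at (324,236). In the side view the key block is at (294,312). The black key in the black block fits the description; I'll confirm it in an enlarged crop.

```bash
python3 - <<'E'
import cv2,numpy as np
t=cv2.imread("pics/top0.png");s=cv2.imread("pics/side0.png")
def c(i,x,y,w,h,W,H): return cv2.resize(i[y:y+h,x:x+w],(W,H),interpolation=cv2.INTER_CUBIC)
def g(i): return np.clip(255*(i/255.)**.55,0,255).astype(np.uint8)
a=np.hstack([c(g(t),370,200,70,90,350,300)[:, :], c(g(s),250,285,100,67,450,300)])
b=np.hstack([c(t,178,178,160,84,400,300)*1, c(s,215,170,100,110,400,300)])
# keep uniform scales: top key 5x(350x450 -> cropped)
a=np.hstack([c(g(t),370,225,50,42,357,300), c(g(s),255,290,73,50,443,300)])
b=np.hstack([c(t,240,175,95,72,396,300), c(s,240,190,70,52,404,300)])
cv2.imwrite("pics/crop1.png",np.vstack([a,b]))
E
```

```text
(no output)
```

View pics/crop1.png

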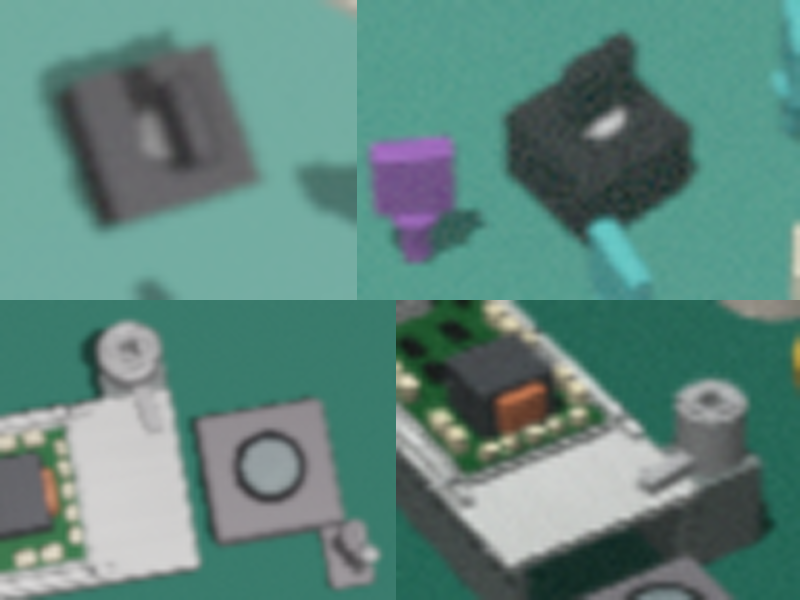

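```bash
cat > h.py <<'E'
import cv2,numpy as np
from plant import *
def cloud(n,d):
    c=camera_info(n);K=c["intrinsics"];v,u=np.mgrid[:420,:560]
    P=np.stack([(u-K[0,2])/K[0,0]*d,(v-K[1,2])/K[1,1]*d,d],-1)
    return (P-c["t"])@c["R"]
def ray(n,u,v,z):
    c=camera_info(n);o=-c["R"].T@c["t"];r=c["R"].T@np.linalg.solve(c["intrinsics"],[u,v,1.])
    return o+r*(z-o[2])/r[2]
def proj(n,X):
    c=camera_info(n);q=c["intrinsics"]@(c["R"]@np.asarray(X)+c["t"]);return q[:2]/q[2]
def rect(P,name):
    (c,w,a)=cv2.minAreaRect((P[:,:2]*1000).astype(np.float32));print(name,len(P),"c",np.round(c,1),"wh",np.round(w,1),"ang",round(a,1),"mean",np.round(P.mean(0)*1000,1));return c,w,a
E
python3 - <<'E'
from h import *
for n in ("top","side"):
    P=cloud(n,np.load(f"pics/{n}0.npy")); z=P[...,2]
    def near(x,y,r): return np.hypot(P[...,0]-x,P[...,1]-y)<r
    k=ray(n,*((392,243) if n=="top" else (294,312)),.04); print(n,"key guess",k)
    bar=ray(n,*((271,188) if n=="top" else (295,210)),.1)
    print("bar guess",bar)
    for lo,hi,r,nm,c in [(.033,.047,.05,"block",k),(.073,.095,.05,"handle",k),(.09,.11,.035,"barrel",bar)]:
        m=near(c[0],c[1],r)&(z>lo)&(z<hi)
        if m.sum()>3: rect(P[m],nm)
    dk=(z>.052)&(z<.068)&near(.37+.0,bar[1]+.1,.3)
    m=dk&near(bar[0]-.09,bar[1]+.1,.2); 
    if m.sum()>3: rect(P[m],"deck60")
    m=(z>.096)&(z<.112)&near(bar[0]-.09,bar[1]+.17,.1)
    if m.sum()>3: rect(P[m],"heatsink/trafo top")
    m=near(.29,-.1,.0)
    for q in ((bar[0]-.11,bar[1]-.13),):
        m=near(*q,.04)&(z>.06)&(z<.12); 
        if m.sum()>3: rect(P[m],"post")
E
```

```text
top key guess [ 0.44178923 -0.31088183  0.04      ]
bar guess [0.59397476 0.03259707 0.1       ]
block 342 c [ 441.5 -312.2] wh [60.  60.7] ang 16.1 mean [ 440.  -310.    40.6]
handle 68 c [ 441.1 -312.3] wh [35.3 12.6] ang 13.5 mean [ 441.1 -311.4   83. ]
barrel 142 c [597.3  34.7] wh [38.1 37.9] ang 53.7 mean [596.7  34.5  99. ]
deck60 2471 c [517.  144.2] wh [167.  285.8] ang 9.2 mean [497.  121.4  62.6]
heatsink/trafo top 326 c [490.4 180. ] wh [ 50.1 158.2] ang 8.8 mean [492.5 163.  102.3]
post 21 c [ 465.4 -119.7] wh [22.2  8.2] ang 18.2 mean [ 461.4 -120.9   81.9]
side key guess [ 0.43733641 -0.31679574  0.04      ]
bar guess [0.59292897 0.02219263 0.1       ]
block 322 c [ 442.2 -310.9] wh [64.6 62.7] ang 16.3 mean [ 438.7 -320.3   40.2]
handle 76 c [ 441.9 -311.5] wh [38.1 13.4] ang 13.3 mean [ 441.3 -313.3   81.5]
barrel 94 c [597.4  35.9] wh [38.7 35.9] ang 66.3 mean [595.9  32.2  98.6]
deck60 1053 c [516.4 144.5] wh [171.7 292. ] ang 9.6 mean [500.9  84.2  62. ]
heatsink/trafo top 200 c [495.3 180.7] wh [ 54.  177.6] ang 4.7 mean [492.  160.1 102.6]
post 47 c [ 465.1 -122.6] wh [13.8 24.7] ang 87.2 mean [ 461.3 -122.4   75. ]
```

>>> {"op": "send_rows", "data": {
  "offset": [
    [0, 0, 0],
    [0, 0, 0],
    [0, 0, 0],
    [0, 0, 0],
    [0, 0, 0],
    [0, 0, 0],
    [0, 0, 0],
    [0, 0, 0],
    [0, 0, 0],
    [0, 0, 0]
  ],
  "angular": [
    [0, 0, 6.9],
    [0, 0, 6.9],
    [0, 0, 6.9],
    [0, 0, 6.9],
    [0, 0, 6.9],
    [0, 0, 6.9],
    [0, 0, 6.9],
    [0, 0, 6.9],
    [0, 0, 6.9],
    [0, 0, 6.8]
  ],
  "grip": [100, 100, 100, 100, 100, 100, 100, 100, 100, 100]
}}

```text
time: 0.93
position: [0.2341, 0.6059, 0.2261]
orientation: [[0.006, 1.0, -0.0], [1.0, -0.006, -0.001], [-0.001, -0.0, -1.0]]
contact_force: [-0.2, -0.1, -0.1]
gripper_width: 0.0914
gripper_force: 0.0
```

```bash
cat >> h.py <<'E'
A=np.deg2rad(-80.6);X=np.array([np.cos(A),np.sin(A)]);Y=np.array([-X[1],X[0]]);O=np.array([.5179,-.0001])
def st(P): return np.stack([(P[...,:2]-O)@X,(P[...,:2]-O)@Y,P[...,2]],-1)*1000
def unst(p): return O+(p[0]*X+p[1]*Y)/1000
E
python3 - <<'E'
from h import *
print(sense()["position"],sense()["orientation"])
for n in ("top","side"):
    P=cloud(n,np.load(f"pics/{n}0.npy"));S=st(P)
    def box(x0,x1,y0,y1,z0,z1,nm):
        m=(S[...,0]>x0)&(S[...,0]<x1)&(S[...,1]>y0)&(S[...,1]<y1)&(S[...,2]>z0)&(S[...,2]<z1)
        if m.sum()<4: print(nm,m.sum());return
        q=S[m];c,w,a=cv2.minAreaRect(q[:,:2].astype(np.float32));print(n,nm,m.sum(),np.round(c,1),np.round(w,1),round(a,1),"z",q[:,2].mean().round(1),"min",q.min(0).round(1),"max",q.max(0).round(1))
    box(-50,20,28,62,67,80,"finger"); box(-40,0,62,110,90,110,"barrel")
    box(-290,5,-65,65,56,63,"deck"); box(-280,-20,-30,30,97,112,"tall")
    box(-280,-180,-30,30,97,112,"heatsink");box(-180,-20,-30,30,97,112,"trafo")
    box(5,110,-45,60,30,50,"viewer");box(80,150,-90,-45,56,78,"blade");box(80,150,-90,-45,78,100,"post")
    box(-70,5,-50,30,56,75,"front")
E
```

```text
[0.23410386 0.60592692 0.22609958] [[ 6.40020721e-03  9.99979405e-01 -4.76023574e-04]
 [ 9.99978961e-01 -6.40070564e-03 -1.05301876e-03]
 [-1.05604396e-03 -4.69274020e-04 -9.99999332e-01]]
top finger 40 [-14.6  47.6] [12.  28.9] 11.8 z 70.9 min [-22.2  32.8  67.1] max [-7.3 61.  74. ]
top barrel 141 [-21.3  84.1] [37.9 38.1] 44.3 z 99.0 min [-39.6  65.1  90.4] max [ -2.3 104.  105.3]
top deck 1259 [-142.9    2.2] [126.1 285.3] 89.8 z 60.0 min [-285.7  -61.2   56. ] max [-0.2 65.  63. ]
top tall 407 [-175.1    2.2] [ 50.1 172.5] 89.4 z 102.4 min [-261.3  -23.5   97.1] max [-89.   26.7 108.5]
top heatsink 113 [-241.5    1.8] [39.5 29.7] 1.4 z 103.4 min [-261.3  -13.3   97.3] max [-221.6   16.2  108.5]
top trafo 294 [-114.6    1.6] [50.2 51.3] 89.9 z 102.0 min [-140.3  -23.5   97.1] max [-89.   26.7 108.3]
top viewer 892 [61.7  0.1] [89.4 89.7] 89.7 z 36.8 min [ 16.8 -44.6  30. ] max [106.6  44.8  48.8]
top blade 9 [109.2 -71.4] [ 6.3 23. ] 3.2 z 68.5 min [106.4 -82.8  61.2] max [113.  -59.8  71.8]
top post 13 [110.  -78.3] [8.1 7.8] 34.6 z 90.3 min [106.4 -82.3  81.5] max [114.5 -73.5 
[... 426 characters left out ...]
1    6.9] [ 54.  185.4] 85.3 z 102.6 min [-271.2  -25.8   97. ] max [-85.4  28.9 111. ]
side heatsink 72 [-246.2    0.3] [29.6 50.2] 89.1 z 103.1 min [-271.2  -14.5   97.1] max [-221.1   15.4  111. ]
side trafo 148 [-112.8    1.5] [54.7 55.3] 5.2 z 102.4 min [-142.   -25.8   97. ] max [-85.4  28.9 108.2]
side viewer 540 [61.9  0.6] [91.2 94.3] 89.8 z 37.1 min [ 14.7 -44.9  30.2] max [109.1  46.4  48.3]
side blade 36 [112.3 -72. ] [25.  13.2] 80.8 z 67.8 min [104.3 -84.5  56.5] max [118.  -58.8  77.9]
side post 15 [109.9 -79.5] [9.2 9.1] 15.6 z 87.7 min [104.3 -83.9  80.4] max [114.6 -74.2  92. ]
side front 347 [-33.9  -9.9] [79.5 72. ] 89.9 z 60.9 min [-69.9 -49.6  56. ] max [ 2.1 29.9 70.7]
```

>>> {"op": "send_rows", "data": {
  "offset": [
    [-3.6, 1.8, 0],
    [-3.6, 1.8, 0],
    [-3.6, 1.8, 0],
    [-3.6, 1.8, 0],
    [-3.6, 1.8, 0],
    [-3.6, 1.8, 0],
    [-3.6, 1.8, 0],
    [-3.6, 1.8, 0],
    [-3.6, 1.8, 0],
    [-3.6, 1.8, 0]
  ],
  "angular": [
    [0, 0, 0],
    [0, 0, 0],
    [0, 0, 0],
    [0, 0, 0],
    [0, 0, 0],
    [0, 0, 0],
    [0, 0, 0],
    [0, 0, 0],
    [0, 0, 0],
    [0, 0, 0]
  ],
  "grip": [100, 100, 100, 100, 100, 100, 100, 100, 100, 100]
}}

```text
time: 1.77
position: [0.4143, 0.2442, 0.2266]
orientation: [[0.0, 1.0, -0.0], [1.0, -0.0, -0.0], [-0.0, -0.0, -1.0]]
contact_force: [1.0, -0.7, 0.0]
gripper_width: 0.0919
gripper_force: 0.0
```

>>> {"op": "send_rows", "data": {
  "offset": [
    [-3.6, 1.8, 0],
    [-3.6, 1.8, 0],
    [-3.6, 1.0, 0],
    [-3.8, 0, 0],
    [-4, -0.3, 0],
    [-4, -0.5, 0],
    [-4, -0.5, 0],
    [-4, -0.5, 0],
    [-4, -0.5, 0],
    [-4, -0.5, 0]
  ],
  "angular": [
    [0, 0, 0],
    [0, 0, 0],
    [0, 0, 0],
    [0, 0, 0],
    [0, 0, 0],
    [0, 0, 0],
    [0, 0, 0],
    [0, 0, 0],
    [0, 0, 0],
    [0, 0, 0]
  ],
  "grip": [100, 100, 100, 100, 100, 100, 100, 100, 100, 100]
}}

```text
time: 2.6
position: [0.431, -0.1415, 0.2267]
orientation: [[0.0, 1.0, 0.0], [1.0, -0.0, 0.0], [0.0, 0.0, -1.0]]
contact_force: [1.5, 0.2, 0.9]
gripper_width: 0.092
gripper_force: 0.0
```

>>> {"op": "send_rows", "data": {
  "offset": [
    [-3.4, 0.2, 0],
    [-3.4, 0.2, 0],
    [-3.4, 0.2, 0],
    [-3.4, 0.2, 0],
    [-3.4, 0.2, 0],
    [0, 0, 0],
    [0, 0, 0],
    [0, 0, 0],
    [0, 0, 0],
    [0, 0, 0]
  ],
  "angular": [
    [0, 0, 0],
    [0, 0, 0],
    [0, 0, 0],
    [0, 0, 0],
    [0, 0, 0],
    [0, 0, 6.9],
    [0, 0, 6.9],
    [0, 0, 6.9],
    [0, 0, 6.9],
    [0, 0, 6.9]
  ],
  "grip": [100, 100, 100, 100, 100, 100, 100, 100, 100, 100]
}}

```text
time: 3.43
position: [0.4415, -0.3097, 0.2262]
orientation: [[0.572, 0.82, -0.001], [0.82, -0.572, 0.0], [-0.0, -0.001, -1.0]]
contact_force: [0.9, -0.1, 1.0]
gripper_width: 0.092
gripper_force: 0.0
```

>>> {"op": "send_rows", "data": {
  "offset": [
    [0, 0, 1],
    [0, 0, 1],
    [0, 0, 1],
    [0, 0, 1],
    [0, 0, 1],
    [0, 0, 1],
    [0, 0, 1],
    [0, 0, 1],
    [0, 0, 0]
  ],
  "angular": [
    [0, 0, 6.9],
    [0, 0, 6.9],
    [0, 0, 6.9],
    [0, 0, 6.9],
    [0, 0, 6.9],
    [0, 0, 6.5],
    [0, 0, 0],
    [0, 0, 0],
    [0, 0, 0]
  ],
  "grip": [100, 100, 100, 100, 100, 100, 100, 100, 100]
}}

```text
time: 4.18
position: [0.4406, -0.3086, 0.1445]
orientation: [[0.967, 0.253, -0.003], [0.254, -0.967, 0.002], [-0.003, -0.003, -1.0]]
contact_force: [-0.1, -0.6, -0.8]
gripper_width: 0.0919
gripper_force: 0.0
```

```bash
python3 - <<'E'
from h import *
s=sense();print(s["position"],np.degrees(np.arctan2(s["orientation"][1][1],s["orientation"][0][1])),s["qpos"])
t,_=snapshot("top");p,d=snapshot("side");P=cloud("side",d)
m=(np.hypot(P[...,0]-.4415,P[...,1]+.312)<.03)&(P[...,2]>.073)&(P[...,2]<.09)
if m.sum()>3: rect(P[m],"handle")
cv2.imwrite("pics/k1.png",cv2.resize(p[250:350,230:365],(800,592),interpolation=cv2.INTER_CUBIC))
E
```

```text
[ 0.4406338  -0.30864758  0.14449724] -75.31560707778952 [ 0.05110968  0.43403739  0.63705256  1.93266667 -0.3287636   0.8832623
 -0.45797013]
handle 77 c [ 441.2 -312. ] wh [35.9 13.5] ang 17.6 mean [ 440.7 -313.6   81.6]
```

View pics/k1.png

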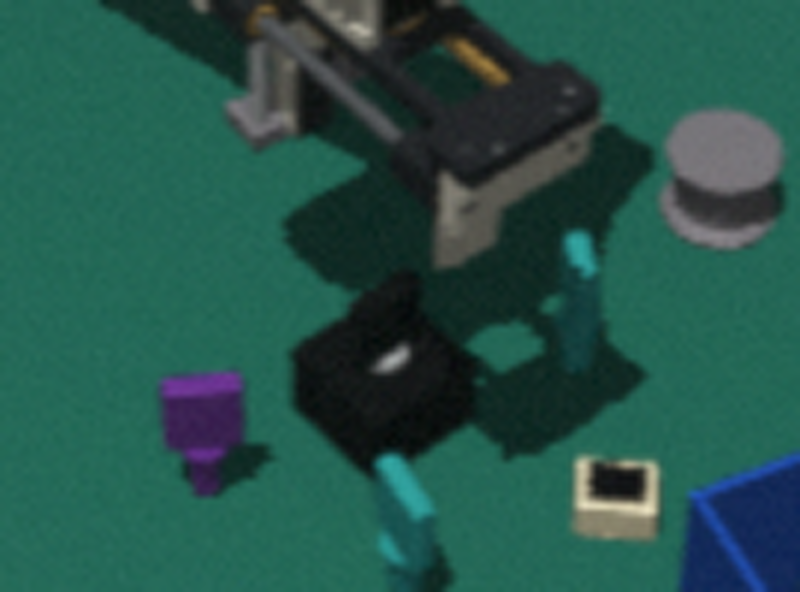

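```bash
python3 - <<'E'
from h import *
s=sense();print(s["position"],s["time"])
R=np.array(s["orientation"])
p=cv2.imread("pics/top0.png").astype(int);P=cloud("top",np.load("pics/top0.npy"))
b,g,r=p[...,0],p[...,1],p[...,2]
for nm,m in (("turq",(b>110)&(g>110)&(r<100)),("purp",(b>100)&(g<80))):
    m=m&(P[...,0]>.3)&(P[...,0]<.6)&(P[...,1]<-.2)&(P[...,1]>-.45)
    n,l=cv2.connectedComponents(m.astype(np.uint8))
    for i in range(1,n):
        q=P[l==i]
        if len(q)>5:
            t=(q-[.4413,-.312,0])@R*100
            print(nm,len(q),q.mean(0).round(3),"zmax",q[:,2].max().round(3),"tool cm min",t.min(0).round(1),"max",t.max(0).round(1))
E
```

```text
[ 0.4414935  -0.3096265   0.14629413] 4.2833
turq 7 [ 0.582 -0.417  0.   ] zmax 0.003 tool cm min [10.4 13.2 -0.3] max [11.9 14.2  0.2]
turq 84 [ 0.541 -0.335  0.048] zmax 0.081 tool cm min [ 7.6  1.9 -8.1] max [11.1  8.6  0.3]
turq 6 [ 0.558 -0.388 -0.002] zmax -0.0 tool cm min [9.1 9.8 0. ] max [ 9.6 10.9  0.4]
turq 3741 [ 0.377 -0.343  0.002] zmax 0.079 tool cm min [-16.8 -14.4  -7.9] max [ 7.2 15.7  0.7]
turq 29 [ 0.528 -0.33   0.02 ] zmax 0.048 tool cm min [ 6.4  2.5 -4.8] max [8.8 5.3 0.4]
turq 13 [ 0.508 -0.337  0.001] zmax 0.004 tool cm min [ 5.1  3.2 -0.4] max [6.9 4.9 0.3]
turq 12 [ 0.508 -0.32   0.001] zmax 0.005 tool cm min [ 5.4  1.9 -0.5] max [7.  2.9 0.1]
turq 12 [ 0.506 -0.358  0.001] zmax 0.004 tool cm min [ 4.5  5.4 -0.5] max [5.9 6.6 0.4]
turq 6 [ 0.5   -0.298  0.001] zmax 0.003 tool cm min [ 5.7 -0.3 -0.3] max [ 6.3  0.5 -0. ]
turq 8 [ 0.49  -0.287  0.002] zmax 0.005 tool cm min [ 4.9 -2.1 -0.5] max [ 5.8 -0.4  0.1]
turq 20 [ 0.44  -0.228  0.001] zmax 0.005 tool cm min [ 0.7 -8.9 -0.5] max [ 3.2 -7.1  0.4]
turq 6 [ 0.416 -0.233  0.   ] zmax 0.004 tool cm min [-0.8 -8.7 -0.4] max [ 0.1 -8.1  0.3]
purp 22 [ 0.351 -0.318  0.074] zmax 0.079 tool cm min [-10.5  -2.7  -7.9] max [-7.6 -0.8 -7.2]
```

>>> {"op": "send_rows", "data": {
  "offset": [
    [0, 0.2, 0],
    [0, 0, 1],
    [0, 0, 1.5],
    [0, 0, 1.5],
    [0, 0, 1.5],
    [0, 0, 1.5],
    [0, 0, 1.5],
    [0, 0, 1.3],
    [0, 0, 0],
    [0, 0, 0]
  ],
  "angular": [
    [0, 0, 0],
    [0, 0, 0],
    [0, 0, 0],
    [0, 0, 0],
    [0, 0, 0],
    [0, 0, 0],
    [0, 0, 0],
    [0, 0, 0],
    [0, 0, 0],
    [0, 0, 0]
  ],
  "grip": [45, 45, 45, 45, 45, 45, 45, 45, 45, 45]
}}

```text
time: 5.12
position: [0.4418, -0.3117, 0.0482]
orientation: [[0.968, 0.25, -0.001], [0.25, -0.968, 0.001], [-0.001, -0.001, -1.0]]
contact_force: [0.4, -0.1, -0.8]
gripper_width: 0.0418
gripper_force: 0.0
```

```bash
python3 -c "
from h import *
s=sense();print(s['position'],s['contact_force'],s['gripper_width'])"
```

```text
[ 0.44179977 -0.31169963  0.04815431] [ 0.40853502 -0.14857618 -0.83633982] 0.041845994297090426
```

>>> {"op": "send_rows", "data": {
  "offset": [
    [0, 0, 0],
    [0, 0, 0],
    [0, 0, 0],
    [0, 0, 0],
    [0, 0, 0],
    [0, 0, 0],
    [0, 0, 0],
    [0, 0, 0]
  ],
  "angular": [
    [0, 0, 0],
    [0, 0, 0],
    [0, 0, 0],
    [0, 0, 0],
    [0, 0, 0],
    [0, 0, 0],
    [0, 0, 0],
    [0, 0, 0]
  ],
  "grip": [0, 0, 0, 0, 0, 0, 0, 0]
}}

```text
time: 5.78
position: [0.4427, -0.3118, 0.0492]
orientation: [[0.968, 0.25, 0.001], [0.25, -0.968, -0.0], [0.001, 0.0, -1.0]]
contact_force: [0.2, 1.4, 5.3]
gripper_width: 0.012
gripper_force: 30.0
```

>>> {"op": "send_rows", "data": {
  "offset": [
    [0, 0, -0.5],
    [0, 0, -1],
    [0, 0, -2],
    [0, 0, -2],
    [0, 0, -3],
    [0, 0, -3],
    [0, 0, -3],
    [0, 0, -2.5],
    [0, 0, -1],
    [0, 0, 0]
  ],
  "angular": [
    [0, 0, 0],
    [0, 0, 0],
    [0, 0, 0],
    [0, 0, 0],
    [0, 0, 0],
    [0, 0, 0],
    [0, 0, 0],
    [0, 0, 0],
    [0, 0, 0],
    [0, 0, 0]
  ],
  "grip": [0, 0, 0, 0, 0, 0, 0, 0, 0, 0]
}}

```text
time: 6.62
position: [0.4436, -0.3128, 0.2316]
orientation: [[0.968, 0.25, 0.005], [0.25, -0.968, -0.002], [0.004, 0.003, -1.0]]
contact_force: [0.6, -0.7, -0.5]
gripper_width: 0.0119
gripper_force: 30.0
```

>>> {"op": "send_rows", "data": {
  "offset": [
    [1.2, -1.5, 0],
    [2.4, -3.0, 0],
    [2.4, -3.0, 0],
    [2.4, -3.0, 0],
    [2.4, -3.0, 0],
    [2.4, -3.0, 0],
    [2.4, -3.0, 0],
    [2.4, -3.0, 0],
    [2.4, -3.0, 0],
    [1.8, -2.3, 0]
  ],
  "angular": [
    [0, 0, 0],
    [0, 0, 0],
    [0, 0, 0],
    [0, 0, 0],
    [0, 0, 0],
    [0, 0, 0],
    [0, 0, 0],
    [0, 0, 0],
    [0, 0, 0],
    [0, 0, 0]
  ],
  "grip": [0, 0, 0, 0, 0, 0, 0, 0, 0, 0]
}}

```text
time: 7.45
position: [0.5874, 0.0171, 0.2264]
orientation: [[0.968, 0.253, -0.003], [0.253, -0.968, 0.001], [-0.003, -0.002, -1.0]]
contact_force: [0.5, 0.6, -1.6]
gripper_width: 0.0121
gripper_force: 30.0
```

>>> {"op": "send_rows", "data": {
  "offset": [
    [0.8, -1, 0],
    [0, 0, 1],
    [0, 0, 2],
    [0, 0, 2],
    [0, 0, 1],
    [0, 0, 0.5],
    [0, 0, 0],
    [0, 0, 0]
  ],
  "angular": [
    [0, 0, 0],
    [0, 0, -3],
    [0, 0, -2.8],
    [0, 0, 0],
    [0, 0, 0],
    [0, 0, 0],
    [0, 0, 0],
    [0, 0, 0]
  ],
  "grip": [0, 0, 0, 0, 0, 0, 0, 0]
}}

```text
time: 8.12
position: [0.5931, 0.024, 0.1638]
orientation: [[0.938, 0.346, -0.0], [0.346, -0.938, -0.0], [-0.0, 0.0, -1.0]]
contact_force: [0.2, 0.2, -0.8]
gripper_width: 0.0119
gripper_force: 30.0
```

```bash
python3 - <<'E'
from h import *
s=sense();print(s["position"],s["orientation"],np.degrees(np.arctan2(s["orientation"][1][1],s["orientation"][0][1])),s["qpos"])
t,dt=snapshot("top");p,d=snapshot("side");np.save("pics/s2.npy",d);np.save("pics/t2.npy",dt);cv2.imwrite("pics/s2.png",p);cv2.imwrite("pics/t2.png",t)
u=proj("side",[.5973,.0352,.12]);print(u);x,y=int(u[0]),int(u[1])
cv2.imwrite("pics/b2.png",cv2.resize(p[y-45:y+45,x-60:x+60],(800,600),interpolation=cv2.INTER_CUBIC))
E
```

```text
[0.59308234 0.02398122 0.16377169] [[ 9.38392559e-01  3.45571034e-01 -2.57093833e-04]
 [ 3.45570935e-01 -9.38392560e-01 -3.62492807e-04]
 [-3.66521954e-04  2.51316397e-04 -9.99999901e-01]] -69.78334163726304 [-0.46975623  0.47406285  0.50238968  1.78080383 -0.27196116  0.9562124
 -1.07354456]
[294.6532913  202.49953827]
```

View pics/b2.png

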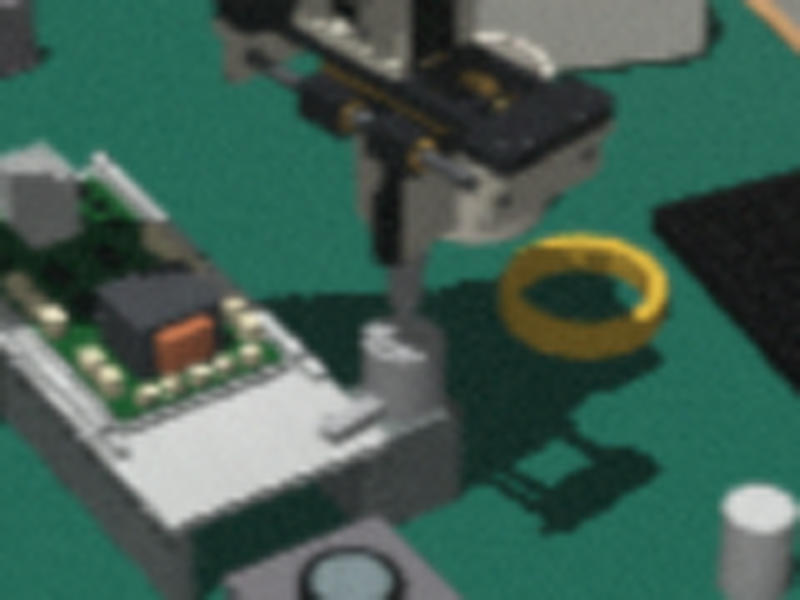

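```bash
python3 - <<'E'
from h import *
s=sense();R=np.array(s["orientation"]);p0=np.array(s["position"])
P=cloud("side",np.load("pics/s2.npy"))
for lo,hi in ((.127,.133),(.133,.140),(.140,.152),(.152,.158),(.16,.175)):
    m=(P[...,2]>lo)&(P[...,2]<hi)&(np.hypot(P[...,0]-p0[0],P[...,1]-p0[1])<.03)
    q=((P[m]-p0)@R)[:,:2]*1000; 
    if len(q): print(lo,len(q),"min",q.min(0).round(1),"max",q.max(0).round(1),"mean",q.mean(0).round(1))
c=camera_info("side");h=c["R"][0,:2]/np.linalg.norm(c["R"][0,:2])
# silhouette across image: lateral offset of shaft pixels relative to the TCP
m=(P[...,2]>.133)&(P[...,2]<.152)&(np.hypot(P[...,0]-p0[0],P[...,1]-p0[1])<.03)
l=(P[m][:,:2]-p0[:2])@h*1000
print("lateral",np.percentile(l,[0,5,50,95,100]).round(1),"h.toolx",h@R[:2,0],h@R[:2,1])
S=st(P);m=(S[...,2]>92)&(S[...,2]<106)&(np.hypot(S[...,0]+21.5,S[...,1]-84)<24)
l=(P[m][:,:2]-[.5973,.0352])@h*1000;print("barrel lateral",np.percentile(l,[0,2,50,98,100]).round(1))
d=np.array([.5973,.0352])-p0[:2];print("to barrel, tool cm",d@R[:2,:2]*100)
E
```

```text
0.127 5 min [-8.8 -3.2] max [7.1 4.4] mean [-3.1  0.7]
0.133 8 min [-6.6 -3.5] max [3.1 5.9] mean [-3.   1.8]
0.14 14 min [-8.8 -5.5] max [6.5 6.4] mean [-3.1  1.9]
0.152 8 min [-9.7 -0.5] max [7.5 8.2] mean [-2.2  4.6]
0.16 25 min [-20.3 -18. ] max [ 7.8 11.4] mean [-12.2   2.4]
lateral [-7.  -6.9 -0.7  5.8  5.8] h.toolx 0.7268109124774652 0.6868359335946148
barrel lateral [-18.3 -18.2   1.   17.7  17.9]
to barrel, tool cm [ 0.70075663 -0.90304609]
```

>>> {"op": "send_rows", "data": {
  "offset": [
    [0.4, -0.4, 0],
    [0.4, -0.5, 0],
    [0, 0, 0],
    [0, 0, 1],
    [0, 0, 1],
    [0, 0, 0.5],
    [0, 0, 0.3],
    [0, 0, 0.3],
    [0, 0, 0]
  ],
  "angular": [
    [0, 0, 0],
    [0, 0, 0],
    [0, 0, 0],
    [0, 0, 0],
    [0, 0, 0],
    [0, 0, 0],
    [0, 0, 0],
    [0, 0, 0],
    [0, 0, 0]
  ],
  "grip": [0, 0, 0, 0, 0, 0, 0, 0, 0]
}}

```text
time: 8.97
position: [0.5981, 0.0358, 0.1323]
orientation: [[0.938, 0.346, 0.001], [0.346, -0.938, -0.0], [0.001, 0.0, -1.0]]
contact_force: [3.0, 0.8, -4.2]
gripper_width: 0.0119
gripper_force: 30.0
```

```bash
cat > s.py <<'E'
from h import *
s=sense();R=np.array(s["orientation"]);print(s["time"],np.round(s["position"],4),"yaw",np.degrees(np.arctan2(R[1,1],R[0,1])).round(2),"F",np.round(s["contact_force"],1),"T",np.round(s["wrist_torque"],2),s["gripper_width"],"stand",st(np.array(s["position"])).round(1),"q7",s["qpos"][6], "tilt",R[:2,2].round(3))
E
python3 s.py
```

```text
8.9667 [0.5981 0.0358 0.1323] yaw -69.74 F [ 3.   0.8 -4.2] T [ 0.13 -0.69 -0.07] 0.011862294619712006 stand [-22.4  85.  132.3] q7 -1.0724676242860973 tilt [ 0.001 -0.   ]
```

>>> {"op": "send_rows", "data": {
  "offset": [
    [0, 0, 0.3],
    [0, 0, 0.3],
    [0, 0, 0.4],
    [0, 0, 0.4],
    [0, 0, 0.4],
    [0, 0, 0]
  ],
  "angular": [
    [0, 0, 0],
    [0, 0, 0],
    [0, 0, 0],
    [0, 0, 0],
    [0, 0, 0],
    [0, 0, 0]
  ],
  "grip": [0, 0, 0, 0, 0, 0]
}}

```text
time: 9.47
position: [0.5981, 0.0361, 0.1141]
orientation: [[0.938, 0.347, 0.001], [0.347, -0.938, 0.0], [0.001, 0.0, -1.0]]
contact_force: [6.1, 0.9, -3.4]
gripper_width: 0.0122
gripper_force: 30.0
```

```bash
python3 s.py
```

```text
9.4667 [0.5981 0.0361 0.1141] yaw -69.72 F [ 6.1  0.9 -3.4] T [ 0.33 -1.34 -0.01] 0.012155773804535216 stand [-22.6  85.  114.1] q7 -1.0611902837603633 tilt [0.001 0.   ]
```

>>> {"op": "send_rows", "data": {
  "offset": [
    [0.05, 0, 0.2],
    [0, 0, 0.2],
    [0, 0, 0.1],
    [0, 0, 0.1],
    [0, 0, 0],
    [0, 0, 0]
  ],
  "angular": [
    [0, 0, 0],
    [0, 0, 0],
    [0, 0, 0],
    [0, 0, 0],
    [0, 0, 0],
    [0, 0, 0]
  ],
  "grip": [0, 0, 0, 0, 0, 0]
}}

```text
time: 9.97
position: [0.5982, 0.0361, 0.1092]
orientation: [[0.938, 0.346, 0.001], [0.346, -0.938, 0.0], [0.001, -0.0, -1.0]]
contact_force: [2.6, 1.9, 4.3]
gripper_width: 0.0122
gripper_force: 30.0
```

```bash
python3 s.py
```

```text
9.9667 [0.5982 0.0361 0.1092] yaw -69.73 F [2.6 1.9 4.3] T [ 0.24 -0.52  0.01] 0.012218321398605262 stand [-22.6  85.2 109.2] q7 -1.057813051577418 tilt [0.001 0.   ]
```

>>> {"op": "send_rows", "data": {
  "offset": [
    [0, -0.01, 0.05],
    [0, -0.01, 0.05],
    [0, -0.01, 0],
    [0, -0.01, 0],
    [0, -0.01, 0],
    [0, -0.01, 0],
    [0, -0.01, 0],
    [0, -0.01, 0],
    [0, -0.01, 0],
    [0, -0.01, 0]
  ],
  "angular": [
    [0, 0, -4],
    [0, 0, -4],
    [0, 0, -4],
    [0, 0, -6],
    [0, 0, -6],
    [0, 0, -6],
    [0, 0, -6],
    [0, 0, -6],
    [0, 0, -6],
    [0, 0, -6]
  ],
  "grip": [0, 0, 0, 0, 0, 0, 0, 0, 0, 0]
}}

```text
time: 10.8
position: [0.5985, 0.0366, 0.1091]
orientation: [[0.267, 0.964, 0.003], [0.964, -0.267, 0.0], [0.001, 0.002, -1.0]]
contact_force: [2.7, 1.1, 8.5]
gripper_width: 0.0118
gripper_force: 30.0
```

```bash
python3 s.py
```

```text
10.8 [0.5985 0.0366 0.1091] yaw -15.46 F [2.7 1.1 8.5] T [ 0.18 -0.53 -0.09] 0.011766136420474397 stand [-23.1  85.5 109.1] q7 -0.24405627429485563 tilt [0.003 0.   ]
```

>>> {"op": "send_rows", "data": {
  "offset": [
    [0, -0.01, 0],
    [0, -0.01, 0],
    [0, -0.01, 0],
    [0, -0.01, 0],
    [0, -0.01, 0],
    [0, 0, 0]
  ],
  "angular": [
    [0, 0, -5],
    [0, 0, -5],
    [0, 0, -5],
    [0, 0, -5],
    [0, 0, -5],
    [0, 0, 0]
  ],
  "grip": [0, 0, 0, 0, 0, 0]
}}

```text
time: 11.3
position: [0.5981, 0.0366, 0.1091]
orientation: [[-0.165, 0.986, 0.003], [0.986, 0.165, 0.0], [-0.0, 0.003, -1.0]]
contact_force: [3.3, 1.0, 8.8]
gripper_width: 0.0119
gripper_force: 30.0
```

```bash
python3 s.py
```

```text
11.3 [0.5981 0.0366 0.1091] yaw 9.52 F [3.3 1.  8.8] T [ 0.26 -0.7   0.02] 0.011943759403594309 stand [-23.1  85.2 109.1] q7 0.1336521587618083 tilt [0.003 0.   ]
```

>>> {"op": "send_rows", "data": {
  "offset": [
    [0, 0, 0],
    [0, 0, 0],
    [0, 0, 0],
    [0, 0, 0]
  ],
  "angular": [
    [0, 0, -2],
    [0, 0, -2],
    [0, 0, 0],
    [0, 0, 0]
  ],
  "grip": [0, 0, 0, 0]
}}

```text
time: 11.63
position: [0.5981, 0.0366, 0.1091]
orientation: [[-0.23, 0.973, 0.003], [0.973, 0.23, 0.0], [-0.001, 0.003, -1.0]]
contact_force: [2.8, 0.8, 8.9]
gripper_width: 0.012
gripper_force: 30.0
```

```bash
python3 s.py
```

```text
11.6333 [0.5981 0.0366 0.1091] yaw 13.28 F [2.8 0.8 8.9] T [ 0.18 -0.65 -0.02] 0.01199850226548466 stand [-23.1  85.2 109.1] q7 0.1905063638448259 tilt [0.003 0.   ]
```

```bash
cat > f.py <<'E'
from h import *
for n in ("side","top"):
    p,d=snapshot(n);cv2.imwrite(f"pics/{n}3.png",p);S=st(cloud(n,d))
    m=(S[...,0]>1)&(S[...,0]<45)&(S[...,1]>50)&(S[...,1]<110)&(S[...,2]>56)&(S[...,2]<80)
    if m.sum()>4:
        q=S[m];c,w,a=cv2.minAreaRect(q[:,:2].astype(np.float32));print(n,m.sum(),np.round(c,1),np.round(w,1),round(a,1),q.mean(0).round(1),"ang",np.degrees(np.arctan2(c[1]-84.2,c[0]+21.5)))
u=proj("side",unst([-5,84]).tolist()+[.09]);x,y=int(u[0]),int(u[1]);p=cv2.imread("pics/side3.png")
cv2.imwrite("pics/b3.png",cv2.resize(p[y-38:y+38,x-50:x+50],(800,600),interpolation=cv2.INTER_CUBIC))
E
python3 f.py
```

```text
side 34 [15.9 82.5] [31.2 29.2] 89.3 [16.3 79.7 69.5] ang -2.579954226188645
```

View pics/b3.png

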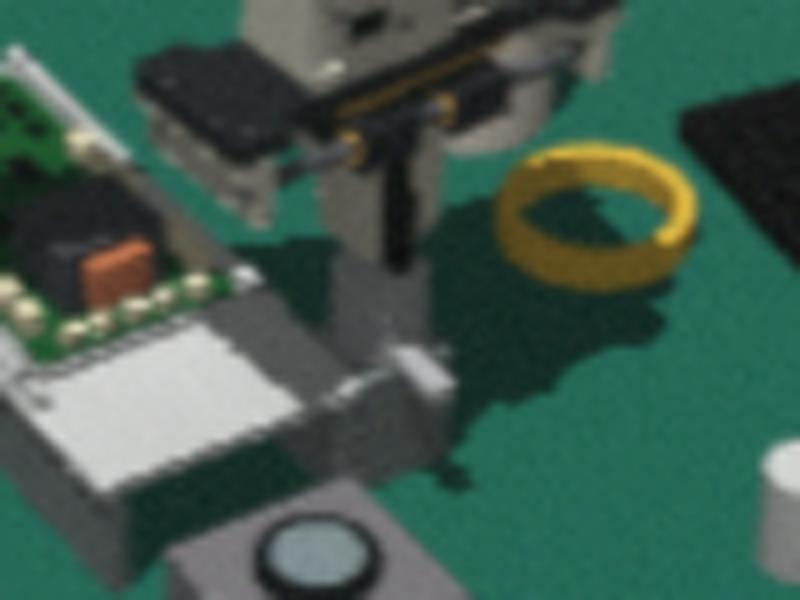

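The key is home and the finger at about (420,370) in the crop points outward. I'll turn a little further to make sure it's on the stop.

>>> {"op": "send_rows", "data": {
  "offset": [
    [0, 0, 0],
    [0, 0, 0],
    [0, 0, 0]
  ],
  "angular": [
    [0, 0, -2],
    [0, 0, -2],
    [0, 0, -2]
  ],
  "grip": [0, 0, 0]
}}

```text
time: 11.98
position: [0.5981, 0.0366, 0.1091]
orientation: [[-0.331, 0.944, 0.003], [0.944, 0.331, 0.0], [-0.001, 0.003, -1.0]]
contact_force: [2.3, 0.4, 8.8]
gripper_width: 0.0116
gripper_force: 30.0
```

```bash
python3 s.py; python3 - <<'E'
from h import *
for k in range(2):
    p,d=snapshot("side");S=st(cloud("side",d))
    m=(S[...,0]>1)&(S[...,0]<45)&(S[...,1]>50)&(S[...,1]<110)&(S[...,2]>67)&(S[...,2]<80)
    q=S[m];print(m.sum(),cv2.minAreaRect(q[:,:2].astype(np.float32)),q.mean(0))
E
```

```text
11.9833 [0.5981 0.0366 0.1091] yaw 19.34 F [2.3 0.4 8.8] T [ 0.16 -0.58 -0.28] 0.011630911612795319 stand [-23.1  85.1 109.1] q7 0.2825855240292971 tilt [0.003 0.   ]
26 ((15.946825981140137, 83.58807373046875), (14.503582954406738, 29.23279571533203), 86.7876968383789) [14.69027824 82.10854297 71.76320438]
26 ((15.473982810974121, 78.68196868896484), (27.73541259765625, 23.763561248779297), 0.966727614402771) [16.56204145 81.59626199 71.33376394]
```

>>> {"op": "send_rows", "data": {
  "offset": [
    [0, 0, -0.05],
    [0, 0, 0],
    [0, 0, 0],
    [0, 0, 0],
    [0, 0, 0],
    [0, 0, 0]
  ],
  "angular": [
    [0, 0, 2],
    [0, 0, 2],
    [0, 0, 0],
    [0, 0, 0],
    [0, 0, 0],
    [0, 0, 0]
  ],
  "grip": [0, 0, 0, 45, 45, 45]
}}

```text
time: 12.58
position: [0.5947, 0.0362, 0.1071]
orientation: [[-0.263, 0.965, -0.004], [0.965, 0.263, -0.001], [0.0, -0.004, -1.0]]
contact_force: [-0.1, -0.9, -0.2]
gripper_width: 0.0273
gripper_force: 0.0
```

>>> {"op": "send_rows", "data": {
  "offset": [
    [0, 0, 0],
    [0, 0, -0.5],
    [0, 0, -1],
    [0, 0, -2],
    [0, 0, -3],
    [0, 0, -3],
    [0, 0, -2],
    [0, 0, 0]
  ],
  "angular": [
    [0, 0, 0],
    [0, 0, 0],
    [0, 0, 0],
    [0, 0, 0],
    [0, 0, 0],
    [0, 0, 0],
    [0, 0, 0],
    [0, 0, 0]
  ],
  "grip": [45, 45, 45, 45, 45, 45, 45, 45]
}}

```text
time: 13.25
position: [0.6001, 0.0369, 0.2296]
orientation: [[-0.263, 0.965, 0.009], [0.965, 0.263, 0.001], [-0.001, 0.009, -1.0]]
contact_force: [0.7, -0.4, 0.2]
gripper_width: 0.0412
gripper_force: 0.0
```

```bash
python3 s.py; python3 f.py; python3 - <<'E'
from h import *
for n in ("side","top"):
    p,d=snapshot(n);S=st(cloud(n,d))
    m=(S[...,0]>-45)&(S[...,0]<2)&(S[...,1]>60)&(S[...,1]<110)&(S[...,2]>136)&(S[...,2]<150)
    if m.sum()>3: print(n,m.sum(),cv2.minAreaRect(S[m][:,:2].astype(np.float32)),S[m][:,2].mean())
E
```

```text
13.25 [0.6001 0.0369 0.2296] yaw 15.26 F [ 0.7 -0.4  0.2] T [-0.04  0.02  0.02] 0.04121470697499669 stand [-23.1  87.1 229.6] q7 0.2044647050847026 tilt [0.009 0.001]
side 32 [ 9.7 77.1] [41.6 21.1] 42.0 [16.3 81.4 69. ] ang -12.841571725885789
side 40 ((-21.31419563293457, 82.2042007446289), (34.35091781616211, 14.605964660644531), 13.419913291931152) 142.7048148228558
```

View pics/b3.png

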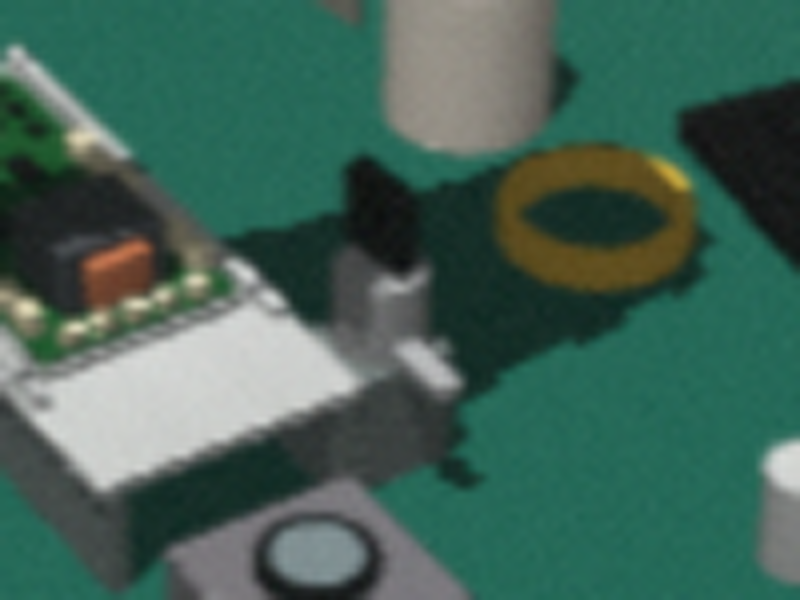

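Key standing home in the barrel, finger (430,365) parallel to the stand's outward direction. Next, the heatsink. I'll close the fingers along the stand's x, so the gripper body stays clear of the key.

>>> {"op": "send_rows", "data": {
  "offset": [
    [2.8, -0.8, 0],
    [2.8, -0.8, 0],
    [2.8, -0.8, 0],
    [2.8, -0.8, 0],
    [2.8, -0.8, 0],
    [2.8, -0.8, 0],
    [2.8, -0.8, 0],
    [2.8, -0.7, 0],
    [0, 0, 0],
    [0, 0, 0]
  ],
  "angular": [
    [0, 0, 0],
    [0, 0, 0],
    [0, 0, 0],
    [0, 0, 0],
    [0, 0, 0],
    [0, 0, 0],
    [0, 0, 0],
    [0, 0, 0],
    [0, 0, -7],
    [0, 0, -7]
  ],
  "grip": [60, 60, 60, 60, 60, 60, 60, 60, 60, 60]
}}

```text
time: 14.28
position: [0.4745, 0.2384, 0.2217]
orientation: [[-0.498, 0.867, -0.003], [0.867, 0.498, -0.001], [0.001, -0.003, -1.0]]
contact_force: [-0.1, -1.1, 0.0]
gripper_width: 0.055
gripper_force: 0.0
```

>>> {"op": "send_rows", "data": {
  "offset": [
    [0, 0, 0],
    [0, 0, 0],
    [0, 0, 0],
    [0, 0, 0],
    [0, 0, 0],
    [0, 0, 0],
    [0, 0, 0],
    [0, 0, 0],
    [0, 0, 0],
    [0, 0, 0]
  ],
  "angular": [
    [0, 0, -7],
    [0, 0, -7],
    [0, 0, -7],
    [0, 0, -7],
    [0, 0, -7],
    [0, 0, -7],
    [0, 0, -7],
    [0, 0, -7],
    [0, 0, -7],
    [0, 0, -7]
  ],
  "grip": [60, 60, 60, 60, 60, 60, 60, 60, 60, 60]
}}

```text
time: 15.12
position: [0.4759, 0.2357, 0.2216]
orientation: [[-0.986, -0.167, -0.003], [-0.167, 0.986, -0.001], [0.003, -0.001, -1.0]]
contact_force: [-1.0, 0.7, -0.2]
gripper_width: 0.0555
gripper_force: 0.0
```

```bash
python3 - <<'E'
from h import *
p,d=snapshot("side");S=st(cloud("side",d))
for z0,z1,nm in ((97,112,"side hs"),):
    m=(S[...,0]>-280)&(S[...,0]<-190)&(abs(S[...,1])<30)&(S[...,2]>z0)&(S[...,2]<z1)
    print(m.sum(),cv2.minAreaRect(S[m][:,:2].astype(np.float32)) if m.sum()>3 else "")
# heights around heatsink in first top view
T=st(cloud("top",np.load("pics/top0.npy")))
for x0 in range(-300,-180,6):
    m=(T[...,0]>=x0)&(T[...,0]<x0+6)&(abs(T[...,1]-2)<12); print(x0+3,np.percentile(T[...,2][m],[20,90]).round(0),end="; ")
print()
E
python3 s.py
```

```text
69 ((-245.02906799316406, 0.2475738525390625), (30.519163131713867, 50.75364303588867), 85.915771484375)
-297 [2. 4.]; 15.1667 [0.476  0.2356 0.2216] yaw 100.03 F [-0.5  1.1  0.7] T [ 0.    0.02 -0.01] 0.055087564726040664 stand [-239.4   -2.9  221.6] q7 1.1787089692398596 tilt [-0.003 -0.001]Traceback (most recent call last):
  File "<stdin>", line 9, in <module>
    return _quantile_unchecked(
        a, q, axis, out, overwrite_input, method, keepdims, weights)
    return _ureduce(a,
                    func=_quantile_ureduce_func,
    ...<5 lines>...
                    overwrite_input=overwrite_input,
                    method=method)
    r = func(a, **kwargs)
    result = _quantile(arr,
                       quantiles=q,
    ...<2 lines>...
                       out=out,
                       weights=wgt)
    slices_having_nans = np.isnan(arr[-1, ...])
                                  ~~~^^^^^^^^^
IndexError: index -1 is out of bounds for axis 0 with size 0
```

>>> {"op": "send_rows", "data": {
  "offset": [
    [-0.4, 0.2, 0],
    [0, 0, 1],
    [0, 0, 2],
    [0, 0, 2.5],
    [0, 0, 2.5],
    [0, 0, 2],
    [0, 0, 1],
    [0, 0, 0],
    [0, 0, 0]
  ],
  "angular": [
    [0, 0, 0.6],
    [0, 0, 0],
    [0, 0, 0],
    [0, 0, 0],
    [0, 0, 0],
    [0, 0, 0],
    [0, 0, 0],
    [0, 0, 0],
    [0, 0, 0]
  ],
  "grip": [60, 60, 60, 60, 60, 60, 60, 60, 60]
}}

```text
time: 15.92
position: [0.4802, 0.2389, 0.1127]
orientation: [[-0.989, -0.15, -0.001], [-0.15, 0.989, -0.001], [0.001, -0.0, -1.0]]
contact_force: [0.2, 0.6, -0.2]
gripper_width: 0.0551
gripper_force: 0.0
```

```bash
python3 s.py
```

```text
15.9167 [0.4802 0.2389 0.1127] yaw 98.61 F [ 0.2  0.6 -0.2] T [ 0.06  0.01 -0.03] 0.055093127483628726 stand [-241.9    1.9  112.7] q7 1.1179529341050107 tilt [-0.001 -0.001]
```

>>> {"op": "send_rows", "data": {
  "offset": [
    [0, 0, 0.5],
    [0, 0, 1],
    [0, 0, 1],
    [0, 0, 0.8],
    [0, 0, 0.5],
    [0, 0, 0],
    [0, 0, 0]
  ],
  "angular": [
    [0, 0, -0.8],
    [0, 0, 0],
    [0, 0, 0],
    [0, 0, 0],
    [0, 0, 0],
    [0, 0, 0],
    [0, 0, 0]
  ],
  "grip": [60, 60, 60, 60, 60, 60, 60]
}}

```text
time: 16.5
position: [0.4802, 0.2387, 0.0747]
orientation: [[-0.986, -0.165, -0.001], [-0.165, 0.986, -0.0], [0.001, -0.0, -1.0]]
contact_force: [0.5, -0.5, -0.1]
gripper_width: 0.0553
gripper_force: 0.0
```

```bash
python3 s.py
```

```text
16.5 [0.4802 0.2387 0.0747] yaw 99.47 F [ 0.5 -0.5 -0.1] T [0.03 0.05 0.01] 0.05525591719379251 stand [-241.8    1.9   74.7] q7 1.116959053094926 tilt [-0.001 -0.   ]
```

Nothing touching. Closing.

>>> {"op": "send_rows", "data": {
  "offset": [
    [0, 0, 0],
    [0, 0, 0],
    [0, 0, 0],
    [0, 0, 0],
    [0, 0, 0],
    [0, 0, 0],
    [0, 0, 0]
  ],
  "angular": [
    [0, 0, 0],
    [0, 0, 0],
    [0, 0, 0],
    [0, 0, 0],
    [0, 0, 0],
    [0, 0, 0],
    [0, 0, 0]
  ],
  "grip": [0, 0, 0, 0, 0, 0, 0]
}}

```text
time: 17.08
position: [0.4809, 0.2394, 0.0756]
orientation: [[-0.986, -0.165, 0.001], [-0.165, 0.986, 0.001], [-0.001, 0.001, -1.0]]
contact_force: [-0.5, 0.7, 3.4]
gripper_width: 0.04
gripper_force: 30.0
```

```bash
python3 s.py; python3 - <<'E'
from h import *
# mark by edges: blade tip and post, board rear; several views
for k in range(2):
  for n in ("side","top"):
    p,d=snapshot(n);cv2.imwrite(f"pics/{n}4.png",p);S=st(cloud(n,d))
    for z0,z1,y0,y1,nm in ((58,78,-70,-50,"blade"),(75,100,-90,-66,"post")):
        m=(S[...,0]>90)&(S[...,0]<140)&(S[...,1]>y0)&(S[...,1]<y1)&(S[...,2]>z0)&(S[...,2]<z1)
        if m.sum(): print(n,nm,m.sum(),S[m].min(0).round(1),S[m].max(0).round(1),np.median(S[m],0).round(1))
a=cv2.imread("pics/top4.png");u=proj("top",unst([90,-55]).tolist()+[.064]).astype(int);w=proj("side",unst([90,-55]).tolist()+[.064]).astype(int);b=cv2.imread("pics/side4.png")
print(u,w)
f=lambda i,c:cv2.resize(i[c[1]-30:c[1]+30,c[0]-20:c[0]+20],(400,600),interpolation=cv2.INTER_CUBIC)
cv2.imwrite("pics/m4.png",np.hstack([f(a,u),f(b,w)]))
E
```

```text
17.0833 [0.4809 0.2394 0.0756] yaw 99.48 F [-0.5  0.7  3.4] T [ 0.35  0.07 -0.05] 0.03997097325830035 stand [-242.3    2.6   75.6] q7 1.117017092338259 tilt [0.001 0.001]
side blade 8 [107.6 -67.7  62.4] [112.7 -59.   68.3] [110.1 -62.6  65.1]
side post 22 [105.8 -84.1  76.4] [114.8 -73.9  92.2] [111.3 -79.2  85.4]
top blade 4 [110.5 -67.6  68.1] [112.  -59.5  71.6] [111.1 -63.7  69. ]
top post 13 [106.8 -82.4  80.5] [114.8 -73.9  93.9] [109.7 -78.   89.9]
side blade 11 [107.3 -68.5  59.4] [112.1 -58.6  70.5] [109.8 -63.1  64.4]
side post 21 [106.1 -83.3  76.5] [117.4 -73.7  93.8] [111.4 -78.2  86.9]
top blade 4 [110.2 -67.9  67.8] [111.9 -59.6  70.9] [111.3 -63.5  70. ]
top post 13 [106.3 -82.3  81.6] [114.7 -73.9  93.9] [109.7 -78.5  90.4]
[317 230] [276 250]
```

View pics/m4.png

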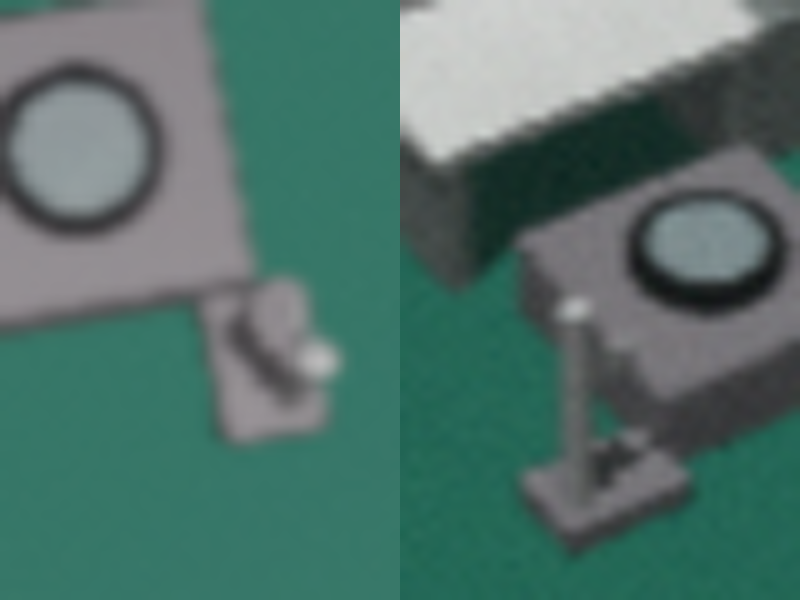

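>>> {"op": "send_rows", "data": {
  "offset": [
    [0, -0.3, 0],
    [0, -0.7, 0],
    [0, -1, 0],
    [0, -1.2, 0],
    [0, -1.2, 0],
    [0, -1.2, 0],
    [0, -1.2, 0],
    [0, -1.2, 0],
    [0, -1, 0],
    [0, 0, 0]
  ],
  "angular": [
    [0, 0, 0],
    [0, 0, 0],
    [0, 0, 0],
    [0, 0, 0],
    [0, 0, 0],
    [0, 0, 0],
    [0, 0, 0],
    [0, 0, 0],
    [0, 0, 0],
    [0, 0, 0]
  ],
  "grip": [0, 0, 0, 0, 0, 0, 0, 0, 0, 0]
}}

```text
time: 18.12
position: [0.4961, 0.1488, 0.0756]
orientation: [[-0.987, -0.163, 0.001], [-0.163, 0.987, -0.0], [-0.001, -0.0, -1.0]]
contact_force: [0.6, -1.5, 5.1]
gripper_width: 0.04
gripper_force: 30.0
```

```bash
python3 s.py
```

```text
18.1167 [0.4961 0.1488 0.0756] yaw 99.39 F [ 0.6 -1.5  5.1] T [-0.04 -0.06  0.12] 0.03997846770497323 stand [-150.4    2.8   75.6] q7 1.292033525818998 tilt [ 0.001 -0.   ]
```

>>> {"op": "send_rows", "data": {
  "offset": [
    [0, -0.3, 0],
    [0, -0.7, 0],
    [0, -1, 0],
    [0, -1.2, 0],
    [0, -1.2, 0],
    [0, -1.2, 0],
    [0, -1.2, 0],
    [0, -0.9, 0],
    [0, -0.5, 0],
    [0, 0, 0]
  ],
  "angular": [
    [0, 0, 0],
    [0, 0, 0],
    [0, 0, 0],
    [0, 0, 0],
    [0, 0, 0],
    [0, 0, 0],
    [0, 0, 0],
    [0, 0, 0],
    [0, 0, 0],
    [0, 0, 0]
  ],
  "grip": [0, 0, 0, 0, 0, 0, 0, 0, 0, 0]
}}

```text
time: 18.95
position: [0.5094, 0.0694, 0.0756]
orientation: [[-0.986, -0.164, 0.001], [-0.164, 0.986, 0.001], [-0.001, 0.001, -1.0]]
contact_force: [0.4, 1.5, 4.9]
gripper_width: 0.0395
gripper_force: 30.0
```

```bash
python3 s.py; cat > fr.py <<'E'
from h import *
for n in ("side","top"):
    p,d=snapshot(n);cv2.imwrite(f"pics/{n}5.png",p);np.save(f"pics/{n}5.npy",d);S=st(cloud(n,d))
    for y0 in (-45,-25,-5,15,35):
        m=(S[...,0]>80)&(S[...,0]<130)&(S[...,1]>y0-8)&(S[...,1]<y0+8)&(S[...,2]>58)&(S[...,2]<76)
        if m.sum(): print(n,y0,m.sum(),np.percentile(S[m][:,0],[97,100]).round(1),"z",np.median(S[m][:,2]).round(1))
    m=(S[...,0]>10)&(S[...,0]<90)&(abs(S[...,1])<45)&(S[...,2]>97)&(S[...,2]<112)
    if m.sum()>3: print(n,"trafo",cv2.minAreaRect(S[m][:,:2].astype(np.float32)),S[m][:,2].mean())
    m=(S[...,0]>95)&(S[...,0]<130)&(S[...,1]>-69)&(S[...,1]<-54)&(S[...,2]>58)&(S[...,2]<78)
    if m.sum(): print(n,"blade",S[m].round(1).tolist())
a=cv2.imread("pics/top5.png");u=proj("top",unst([105,-50]).tolist()+[.064]).astype(int);w=proj("side",unst([105,-50]).tolist()+[.064]).astype(int);b=cv2.imread("pics/side5.png")
f=lambda i,c:cv2.resize(i[c[1]-30:c[1]+30,c[0]-20:c[0]+20],(400,600),interpolation=cv2.INTER_CUBIC)
cv2.imwrite("pics/m5.png",np.hstack([f(a,u),f(b,w)]))
E
python3 fr.py
```

```text
18.95 [0.5094 0.0694 0.0756] yaw 99.46 F [0.4 1.5 4.9] T [0.57 0.01 0.03] 0.03950167851746945 stand [-69.9   3.   75.6] q7 1.4587580652880103 tilt [0.001 0.001]
side -45 29 [102.3 103.7] z 67.6
side -25 26 [101.6 103.2] z 68.5
side -5 30 [103.9 104.3] z 69.4
side 15 30 [105.1 106.5] z 69.3
side 35 24 [104.  104.2] z 68.9
side trafo ((60.8182373046875, 1.2027454376220703), (52.07771682739258, 50.46931457519531), 88.10960388183594) 101.93593021974338
side blade [[108.1, -61.6, 68.4], [108.2, -58.1, 66.7], [113.6, -68.5, 72.0], [110.2, -62.9, 66.6], [107.3, -57.6, 61.7], [106.4, -67.6, 62.0], [110.0, -66.3, 64.1], [111.2, -63.5, 63.6], [108.8, -58.5, 59.2], [111.0, -67.0, 61.2]]
top -45 33 [101.9 102.2] z 67.7
top -25 39 [102.2 103.2] z 68.7
top -5 21 [102.6 102.9] z 68.0
top 15 19 [102.8 103.3] z 68.6
top 35 30 [101.8 102.3] z 68.5
top trafo ((57.84291076660156, 1.8765525817871094), (50.29669952392578, 52.37921905517578), 88.57164764404297) 102.10493619595734
top blade [[112.1, -59.4, 68.9], [111.7, -62.0, 67.7], [110.7, -65.3, 71.4], [110.1, -68.1, 71.4]]
```

View pics/m5.png

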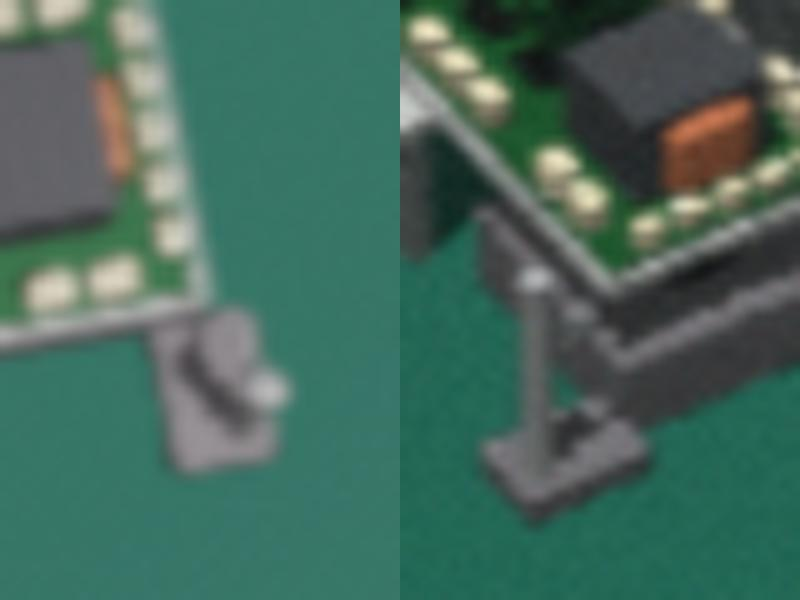

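>>> {"op": "send_rows", "data": {
  "offset": [
    [0, -0.2, 0],
    [0, -0.3, 0],
    [0, -0.1, 0],
    [0, 0, 0],
    [0, 0, 0],
    [0, 0, 0]
  ],
  "angular": [
    [0, 0, 0],
    [0, 0, 0],
    [0, 0, 0],
    [0, 0, 0],
    [0, 0, 0],
    [0, 0, 0]
  ],
  "grip": [0, 0, 0, 0, 0, 0]
}}

```text
time: 19.55
position: [0.5101, 0.0656, 0.0757]
orientation: [[-0.986, -0.166, 0.001], [-0.166, 0.986, 0.002], [-0.001, 0.002, -1.0]]
contact_force: [-0.3, 6.5, 5.7]
gripper_width: 0.0403
gripper_force: 30.0
```

```bash
python3 s.py; python3 fr.py; python3 - <<'E'
from h import *
# blade: mean x over views, several frames
for n in ("top","side"):
    r=[];e=[];ps=[]
    for k in range(8):
        S=st(cloud(n,snapshot(n)[1]))
        m=(S[...,0]>95)&(S[...,0]<130)&(S[...,1]>-69)&(S[...,1]<-57)&(S[...,2]>60)&(S[...,2]<75); r+=S[m][:,0].tolist()
        m=(S[...,0]>95)&(S[...,0]<130)&(S[...,1]>-86)&(S[...,1]<-71)&(S[...,2]>86)&(S[...,2]<97); ps+=S[m][:,:2].tolist()
        m=(S[...,0]>40)&(S[...,0]<130)&(abs(S[...,1])<40)&(S[...,2]>58)&(S[...,2]<76)
        for y in range(-40,40,5):
            mm=m&(S[...,1]>y)&(S[...,1]<y+5)
            if mm.any(): e.append(S[mm][:,0].max())
    print(n,"blade",np.mean(r),np.std(r),len(r),"posttop",np.mean(ps,0),"edge mean/max",np.mean(e),np.max(e))
E
```

```text
19.55 [0.5101 0.0656 0.0757] yaw 99.58 F [-0.3  6.5  5.7] T [ 1.4   0.31 -0.05] 0.040267538792810705 stand [-66.1   3.   75.7] q7 1.470404967626496 tilt [0.001 0.002]
side -45 33 [105.4 106. ] z 67.0
side -25 33 [106.9 107. ] z 68.7
side -5 32 [107.  108.2] z 68.6
side 15 31 [106.2 107.1] z 67.9
side 35 31 [104.7 105.3] z 69.0
side trafo ((62.729103088378906, 1.6937599182128906), (51.16960144042969, 50.8100471496582), 0.39646705985069275) 102.40523362865139
side blade [[107.9, -61.4, 68.1], [110.3, -59.4, 69.0], [108.7, -65.5, 66.7], [110.0, -62.8, 66.4], [113.5, -61.4, 68.4], [107.4, -64.7, 61.3], [107.1, -61.0, 59.2], [110.2, -59.4, 60.8]]
top -45 33 [106.5 107.3] z 66.3
top -25 45 [106.2 107.3] z 68.6
top -5 24 [106.1 106.3] z 68.9
top 15 18 [106.2 106.2] z 67.1
top 35 33 [106.3 106.7] z 69.1
top trafo ((63.12773513793945, 2.070558547973633), (53.09428787231445, 50.32181167602539), 1.0835366249084473) 101.93263123745211
top blade [[112.5, -58.9, 65.7], [111.1, -62.6, 72.4], [110.3, -65.7, 74.5], [110.4, -67.8, 69.4]]
top blade 111.18781500676927 0.6770844191627744 32 posttop [110.67948043 -77.95791623] edge mean/max 105.78768260021448 107.4649774657986
side blade 109.72010750026185 2.0653550710931157 63 posttop [110.66562238 -78.67745118] edge mean/max 105.7254334205872 110.01785183920383
```

>>> {"op": "send_rows", "data": {
  "offset": [
    [0, -0.1, 0],
    [0, -0.1, 0],
    [0, -0.1, 0],
    [0, 0, 0],
    [0, 0, 0]
  ],
  "angular": [
    [0, 0, 0],
    [0, 0, 0],
    [0, 0, 0],
    [0, 0, 0],
    [0, 0, 0]
  ],
  "grip": [0, 0, 0, 0, 0]
}}

```text
time: 20.87
position: [0.5105, 0.063, 0.0757]
orientation: [[-0.986, -0.167, 0.001], [-0.167, 0.986, 0.003], [-0.001, 0.002, -1.0]]
contact_force: [-2.3, 7.5, 7.6]
gripper_width: 0.0397
gripper_force: 30.0
```

```bash
python3 s.py; python3 -c "
from h import *
p,d=snapshot('side');cv2.imwrite('pics/w6.png',cv2.resize(p[120:300,190:430],(800,600),interpolation=cv2.INTER_CUBIC))"
```

```text
20.8667 [0.5105 0.063  0.0757] yaw 99.59 F [-2.3  7.5  7.6] T [ 1.63  0.29 -0.03] 0.039674334228284744 stand [-63.4   3.   75.7] q7 1.4765855871090396 tilt [0.001 0.003]
```

View pics/w6.png

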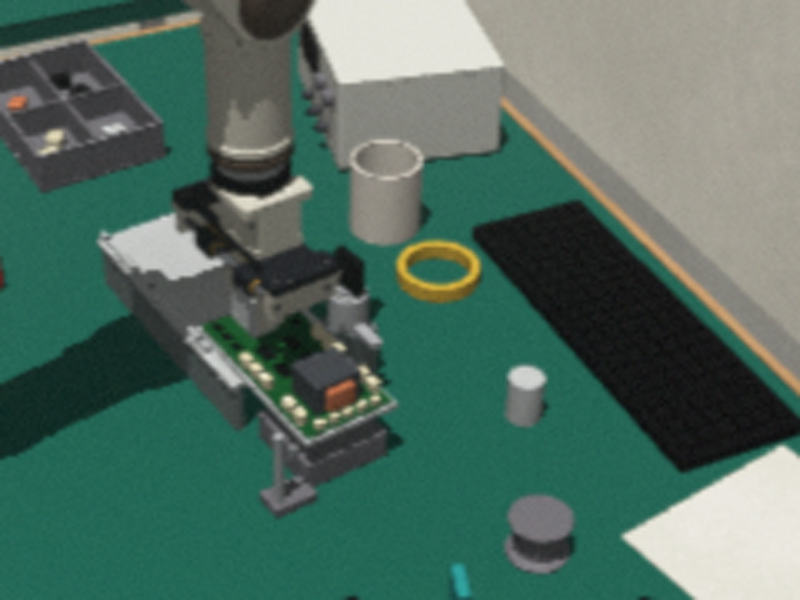

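The side view shows the board flat on the stand, clear of the viewer, with the key and finger clear of it. It needs about 1.3 mm more.

>>> {"op": "send_rows", "data": {
  "offset": [
    [0, -0.07, 0],
    [0, -0.06, 0],
    [0, 0, 0],
    [0, 0, 0],
    [0, 0, 0],
    [0, 0, 0]
  ],
  "angular": [
    [0, 0, 0],
    [0, 0, 0],
    [0, 0, 0],
    [0, 0, 0],
    [0, 0, 0],
    [0, 0, 0]
  ],
  "grip": [0, 0, 0, 0, 0, 0]
}}

```text
time: 21.42
position: [0.5107, 0.0618, 0.0757]
orientation: [[-0.986, -0.167, 0.001], [-0.167, 0.986, 0.003], [-0.001, 0.003, -1.0]]
contact_force: [-1.5, 8.2, 7.1]
gripper_width: 0.0398
gripper_force: 30.0
```

```bash
python3 s.py; python3 fr.py | grep -v blade; python3 - <<'E'
from h import *
# image check: board front corner line vs blade along stand X, rectified at z=.068 in the top view
p=cv2.imread("pics/top5.png")
w=np.float32([proj("top",unst(q).tolist()+[.068]) for q in ((80,-80),(130,-80),(130,-20),(80,-20))])
H=cv2.getPerspectiveTransform(w,np.float32([[0,600],[500,600],[500,0],[0,0]]))
cv2.imwrite("pics/r7.png",cv2.warpPerspective(p,H,(500,600),flags=cv2.INTER_CUBIC))
E
```

```text
21.4167 [0.5107 0.0618 0.0757] yaw 99.6 F [-1.5  8.2  7.1] T [1.72 0.29 0.04] 0.039842114130047984 stand [-62.3   3.   75.7] q7 1.4792428941388989 tilt [0.001 0.003]
side -45 32 [108.8 109.3] z 68.1
side -25 42 [111.  111.8] z 68.7
side -5 27 [109.7 110.4] z 68.3
side 15 32 [108.7 110.3] z 68.7
side 35 34 [110.3 110.6] z 68.7
side trafo ((64.90718078613281, 1.782623291015625), (47.85004806518555, 50.653167724609375), 1.5658529996871948) 102.04387072097299
top -45 39 [109.3 110.7] z 67.5
top -25 51 [109.4 110.7] z 68.3
top -5 24 [109.8 110. ] z 69.9
top 15 20 [110.1 110.4] z 67.9
top 35 40 [109.8 110.3] z 68.0
top trafo ((64.81954193115234, 1.9661407470703125), (47.89177322387695, 49.915340423583984), 0.45645466446876526) 102.14512322689778
```

View pics/r7.png

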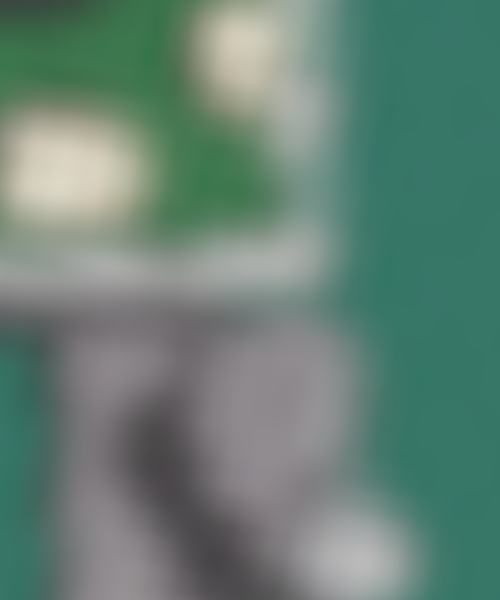

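```bash
python3 - <<'E'
from h import *
def rectify(n,p,z,x0,x1,y0,y1):
    w=np.float32([proj(n,unst(q).tolist()+[z]) for q in ((x0,y0),(x1,y0),(x1,y1),(x0,y1))])
    W,Hh=(x1-x0)*10,(y1-y0)*10
    H=cv2.getPerspectiveTransform(w,np.float32([[0,Hh],[W,Hh],[W,0],[0,0]]))
    return cv2.warpPerspective(p,H,(W,Hh),flags=cv2.INTER_LINEAR)
for n in ("top","side"):
    p=np.mean([snapshot(n)[0].astype(np.float32) for _ in range(4)],0).astype(np.float32)
    e=rectify(n,p,.068,85,135,-40,40)[...,2].mean(0)   # red: board rim vs green bench
    print(n,"edge profile x:red",[(85+i//10,int(e[i])) for i in range(150,400,10)])
    b=rectify(n,p,.090,95,130,-90,-66)[...,2]; m=b>(b.max()*.85+b.min()*.15); yy,xx=np.nonzero(m); print("post top",95+xx.mean()/10,-66-yy.mean()/10,m.sum()/100)
    d=rectify(n,p,.059,-25,25,-40,20)[...,2].mean(0);print("n/a")
# deck edge check in top0 image: known x=0 at z=.06
p=cv2.imread("pics/top0.png").astype(np.float32);e=rectify("top",p,.06,-20,20,-45,20)[...,2].mean(0);print("deck",[(-20+i//10,int(e[i])) for i in range(100,320,10)])
p=cv2.imread("pics/side0.png").astype(np.float32);e=rectify("side",p,.06,-20,20,-45,20)[...,2].mean(0);print("deck side",[(-20+i//10,int(e[i])) for i in range(100,320,10)])
E
```

```text
top edge profile x:red [(100, 122), (101, 135), (102, 146), (103, 155), (104, 161), (105, 164), (106, 164), (107, 163), (108, 161), (109, 156), (110, 148), (111, 138), (112, 126), (113, 111), (114, 95), (115, 81), (116, 70), (117, 62), (118, 57), (119, 55), (120, 54), (121, 54), (122, 54), (123, 54), (124, 54)]
post top 112.21067142393773 -78.51852092118067 30.83
n/a
side edge profile x:red [(100, 76), (101, 71), (102, 70), (103, 73), (104, 81), (105, 92), (106, 104), (107, 114), (108, 119), (109, 118), (110, 111), (111, 102), (112, 92), (113, 81), (114, 72), (115, 63), (116, 56), (117, 50), (118, 46), (119, 44), (120, 42), (121, 42), (122, 41), (123, 41), (124, 41)]
post top 106.92631027253668 -77.60445492662474 19.08
n/a
deck [(-10, 206), (-9, 206), (-8, 206), (-7, 206), (-6, 206), (-5, 205), (-4, 203), (-3, 200), (-2, 194), (-1, 183), (0, 169), (1, 152), (2, 132), (3, 111), (4, 93), (5, 78), (6, 67), (7, 60), (8, 56), (9, 53), (10, 50), (11, 47)]
deck side [(-10, 196), (-9, 194), (-8, 191), (-7, 186), (-6, 178), (-5, 166), (-4, 152), (-3, 137), (-2, 122), (-1, 109), (0, 97), (1, 85), (2, 74), (3, 63), (4, 53), (5, 44), (6, 37), (7, 32), (8, 29), (9, 27), (10, 25), (11, 24)]
```

Board edge ≈110.7 mm against the mark at ≈110.7 mm, agreeing within about 0.5 mm. The board is flat and held, so I'm handing in.

```bash
python3 s.py; python3 -c "
from plant import job_done
print(job_done())"
```

```text
21.9167 [0.5107 0.0619 0.0758] yaw 99.6 F [-2.1  7.4  5.8] T [1.72 0.32 0.03] 0.03981591658988658 stand [-62.3   3.1  75.8] q7 1.4792457665689394 tilt [0.001 0.003]
the job is handed in; nothing more can be done
None
```

I handed the job in at 21.9 s: the key is home in the barrel with the latch turned open to its stop, and the board is still held flat with its front edge level with the pointer, to within about 1 mm by the cameras. No result came back.

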